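# Level a spring-hinged shelf by its foot and hold it down for the lock nut

## Task

Gently lay the spirit level, right way up, lengthways on the clear part of the fold-up shelf (pointing from the hinge to the black knob, short of the knob) and let go of it. Then grip the black knob of the levelling foot, push it down against the hinge spring until the foot stands firmly on the steel plate, and turn the knob until the bubble rests between the two black lines of the vial. Finish holding: keep gripping the knob and pressing the foot firmly down, with the bubble staying centred, so that I can tighten the lock nut; leave the spanner, pencil and offcut where they are.

Things in the scene. Friction and masses are not known exactly. Their poses are not given: they have to be found in the camera images.
- level_mid (a point): Centre of the spirit level, a grey aluminium bar 200 mm long (its x), 26 mm wide (y), 48 mm high (z), 0.34 kg, standing right way up on the saw table left of the rip fence. The point is half-way along, 24 mm above the underside. A yellow-green vial sits in a 104 mm long gap in the middle of the top edge, from 26 mm up; below it and towards the ends the sides are flat to grip.
- level: The spirit level; origin at the centre of its underside, axes as level_mid. Either end may point to the knob.
- bubble (a joint): Position of the pale bubble, m along the level's x from the middle of the vial, -0.03 to 0.03. It goes to the higher end, 5 mm for each 0.001 rad of slope, and needs 1.5 to 2 s to settle. It is 24 mm long and the two black lines stand 17.5 mm either side of the middle, so within 5 mm of 0 it is between the lines.
- shelf_mid (a point): Middle of the clear part of the shelf, on its top surface, 74 mm above the saw table when level. z: normal of the board. The hinge is 125 mm away along +x, the knob's axis 175 mm away along -x; the board is 150 mm wide (y). The board gives way downwards when pressed: springs hold its knob end about 12 mm above level height.
- shelf: Fold-up shelf: wooden board 333x150x15 mm, hinged with springs to a wooden rail at its far edge; the unit is fixed on the saw table. Origin on the hinge axis at the top surface, x points from the knob to the hinge.
- knob_grip (a point): Centre of the black fluted round knob (46 mm wide, 26 mm high) of the levelling foot at the shelf's near end, on its axis, half-way up; z is that axis, up to 0.04 rad off upright. Grip it round its side from above; below it is only a 21 mm lock nut, and the board 41 mm below this point. With the foot on its plate this point is 115 mm above the saw table, whatever the setting.
- knob: The same knob, origin 13 mm below knob_grip. Turned clockwise seen from above it lengthens the foot and raises this end of the shelf, 4 mm a turn on a 300 mm arm: with the foot pressed on its plate 1 rad moves the bubble about 10.6 mm. It is stiff (0.1 N m) and stays where left. At the start the foot is too short, by 1 to 2.5 rad of turning.
- foot: Black foot disc, 34 mm wide, at the lower end of the levelling screw under the shelf; origin at the centre of its underside. Pushing the knob down 10 to 15 mm with 5 to 8 N brings it to the steel plate (top 15 mm above the saw table), then it is a hard stop. Pressed firmly: more than 3 N on the plate, so 12 N or more on the knob.
- spanner: open-ended steel spanner about 160 mm long for the lock nut, lying flat on the saw table in front of the shelf unit; bystander, leave it where it is; origin at the centre of its underside
- pencil: flat carpenter's pencil, 166x12x9 mm, lying in front of the shelf unit; bystander, leave it where it is; origin at the centre of its underside
- offcut: sawn wooden offcut, 90x35x35 mm, lying left of the rip fence nearer the robot than the spirit level; bystander, leave it where it is; origin at the centre of its underside

How it is judged:
By the outcome, as a careful person would: the job done as asked, in the order asked, and still so for the second after the job is handed in, while the arm keeps its last pose, push and grip.
It also fails if it takes over 72 s, if anything falls off the work surface, if the arm or the gripper's body presses on something with over 40 N, if the wrist force passes 120 N, or if a joint passes its speed limit or range.

## Robot

A 6-joint arm with a two-finger parallel gripper is mounted at the origin on a cart in front of the work surface, level with it; the furniture and walls round the work are solid. World frame = base frame: x ahead of the robot, y to its left, z up, the work surface at z = 0. Lengths are in mm, angles in rad, forces in N, time in s.
With the tool pointing down it reaches from about 275 to 1000 mm from the base axis. Payload 8.4 kg.
Tool frame: the origin (TCP) lies at the centre of the arm's flange, where the gripper is bolted on; the fingertips stand r.tip_extent ahead of it and the grasp point (between the pads) lies 155 mm ahead of it (r.tip_extent is the distance from the TCP to the fingertips, in mm); z points along the fingers, y is the direction in which the jaws open and shut (so a half turn about z gives the same grasp; the last joint's range is limited). The gripper opens to 85 mm and grips with 20 to 120 N. Pads are 22 mm wide; open, the fingers measure 114 mm over their backs; the gripper's body (76 mm by 85 mm) begins 54 mm behind the grasp point. The pads swing forward as they close: fully open they stand 13 mm farther back than shut.
Start: joints at [-0.002, 0.353, 1.633, -0, 1.155, -0.002], TCP at [625.004, -0, 404.681] pointing down, gripper open.
Joint ranges: [-2.63, 2.63], [-0.92, 2.1], [0.06, 2.66], [-1.3, 4.44], [0, 2.69], [-3.02, 3.02]. Speed limits (rad/s): [2.22, 2.22, 2.79, 3.14, 3.14, 3.14].

## Interface

Orientations are given as [roll, pitch, yaw] about the fixed x, y, z axes, in that order (R = Rz(yaw) Ry(pitch) Rx(roll)).
In Python, from rig import sense, grab_frame, job, r gives the robot as it stands. The module is installed in compiled form; this text tells all that it offers.
- The arm moves only by the shell command python3 -m creep 'ROWS' [FORCE]. ROWS is JSON, a list of rows, each a list of 7 numbers: the turn, a rotation vector about the tool's x, y, z in rad, then the shift along the tool's x, y, z in mm, then the closure, from 0 (fully open) to 1 (shut). In form: [[wx, wy, wz, dx, dy, dz, fingers], ...]. A call has 1 to 10 rows; each row shifts and turns the pose as measured when the row begins, along the tool's axes as they then stand; what a row does not reach is not made up. A row lasts 1/12 s, in which the tool goes at most 41.7 mm and 7.16 degrees, less where a joint would pass 70% of its speed; a pose out of reach is approached as far as the arm can. A call with a gripper value outside its range is refused whole. The fingers move at their own pace and stop on an object; FORCE is the grip in N (left out, the last holds). Time passes only in rows, so rows that do not move let the fingers close. It gives the time, the measured TCP pose, the force and the opening at its end, in the units of the state.
- sense(): the state, without advancing time (a new reading comes with each control period).
- grab_frame(name): name is "scene" or "top"; returns a dict with "color" (480x640x3 uint8, red, green, blue), "mtx" (3x3 intrinsics, pixels), "T" (4x4, takes a point from camera to world coordinates). Camera axes: x right, y down, z forward; pixel columns grow to the right and rows downward; lengths in mm; the calibration is good to about 2 mm. A picture is of the moment at which its call begins. There is no depth.
- job.sign_off(): hands the job in, once; it reports no verdict.
The state is a dict: "clock": time; "qpos": joint angles; "qvel": joint speeds; "joint_efforts": joint torques, N m; "eef_pos": TCP position; "tcp_rot": TCP orientation; "contact_force": force on the tool from outside, world axes, zero at the start; "wrist_torque": the same for the moment, N m; "opening": opening from 0.0 (shut) to 1.0 (fully open).
Only numpy, scipy, OpenCV 4.12 (cv2) and the standard library are available. Lean on these libraries where they do the work, as an engineer would, in place of code of your own. Each camera call takes 0.05 s, during which the arm holds its last target.

## Working session

There is one attempt and no reset: what is moved stays moved. The work goes in short steps, Python scripts to look and compute and a shell command to move; the robot and the scene stay as the last step left them, time stands still between calls to the robot, and variables do not carry over. Pictures are saved under pics/ and viewed, and the job is handed in when it is done.

```bash
mkdir -p pics; ls; python3 - <<'E'
from rig import sense, grab_frame, job, r
import cv2,numpy as np
s=sense();print(s);print(r.tip_extent)
for n in("scene","top"):
    f=grab_frame(n);cv2.imwrite(f"pics/{n}0.png",f["color"][:,:,::-1]);print(n,f["mtx"].tolist(),np.round(f["T"],4).tolist())
E
```

```text
pics
{'clock': 0.0, 'qpos': array([-2.39980580e-03,  3.53651997e-01,  1.63416243e+00, -2.13178905e-05,
        1.15520662e+00, -2.41415020e-03]), 'qvel': array([ 1.19279498e-04, -5.15411056e-04, -7.28730661e-04, -1.14341499e-03,
       -9.87393211e-05, -6.52749616e-04]), 'joint_efforts': array([-2.03471049e-03, -6.05236173e+01, -3.42063046e+01, -2.62302356e-04,
        9.48130677e-03,  3.61521288e-06]), 'eef_pos': array([ 6.24752097e+02, -2.58417658e-03,  4.03947001e+02]), 'tcp_rot': array([-3.14016421e+00,  1.60425444e-05,  1.57081930e+00]), 'contact_force': array([-0.28099981,  0.49776813,  0.34617733]), 'wrist_torque': array([ 0.00905237, -0.00859671, -0.03049234]), 'opening': 1.0056139718622819}
173.4
scene [[465.9805126944378, 0.0, 325.81208456868757], [0.0, 465.9805126944378, 239.68203958519118], [0.0, 0.0, 1.0]] [[0.6778, -0.336, 0.6539, -105.98], [-0.735, -0.3291, 0.5928, -550.0877], [0.0161, -0.8825, -0.4701, 583.6672], [0.0, 0.0, 0.0, 1.0]]
top [[500.1488503557749, 0.0, 320.5525120537963], [0.0, 500.1488503557749, 239.06054570176607], [0.0, 0.0, 1.0]] [[-0.0034, -0.9948, 0.1017, 413.6652], [-1.0, 0.0033, -0.0018, 53.2158], [0.0014, -0.1017, -0.9948, 1375.9229], [0.0, 0.0, 0.0, 1.0]]
```

View pics/scene0.png

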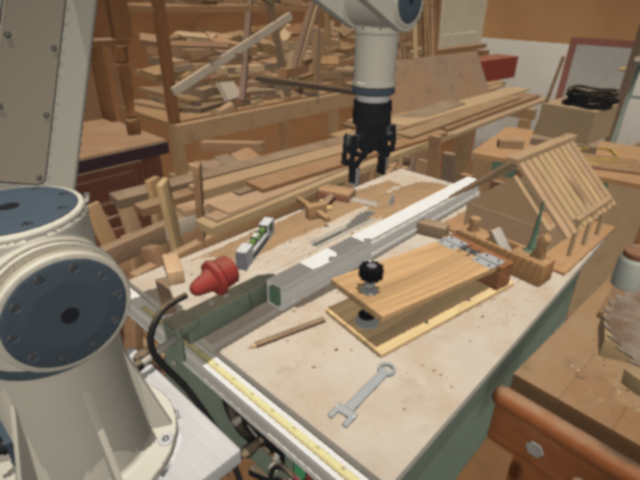

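View pics/top0.png

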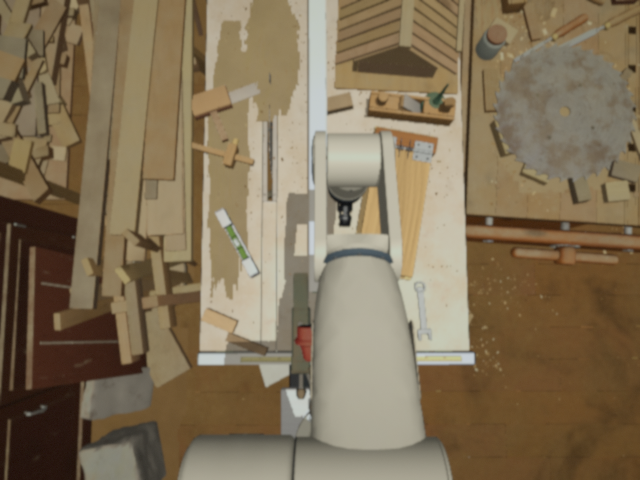

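The scene view shows the level near (255,242), the knob at (371,271), the shelf to the hinge at (475,250), the pencil at (290,333) and the spanner at (365,393). The top view shows the level from (222,210) to (254,275), with the arm hiding the shelf. I'll zoom in next.

```bash
python3 - <<'E'
import cv2,numpy as np
t=cv2.imread("pics/top0.png");s=cv2.imread("pics/scene0.png")
a=cv2.resize(t[190:350,190:290],None,fx=4,fy=4,interpolation=cv2.INTER_CUBIC)
a=a[:600]
b=cv2.resize(s[190:290,220:300],None,fx=5,fy=5,interpolation=cv2.INTER_CUBIC)
o=np.zeros((600,800,3),np.uint8);o[:a.shape[0],:400]=a;o[:500,400:800]=b
cv2.imwrite("pics/z1.png",o)
c=cv2.resize(s[225:360,320:520],None,fx=4,fy=4,interpolation=cv2.INTER_CUBIC);cv2.imwrite("pics/z2.png",c)
E
```

```text
(no output)
```

View pics/z1.png

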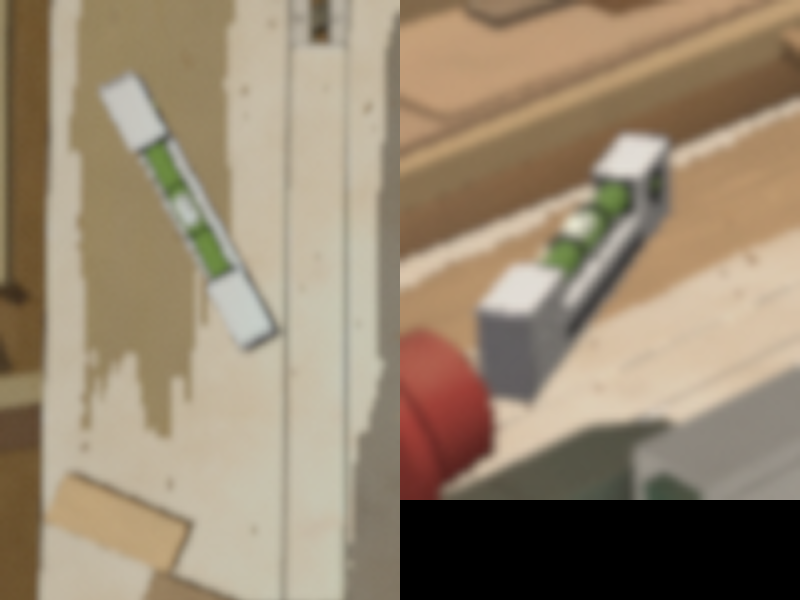

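View pics/z2.png

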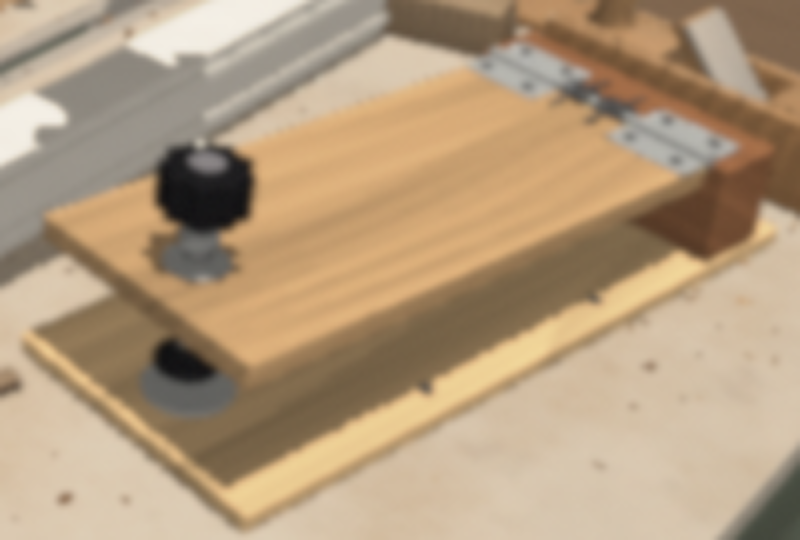

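```bash
cat > h.py <<'E'
import numpy as np
from rig import sense, grab_frame, job, r
from scipy.spatial.transform import Rotation as Ro
K={'s':np.array([[465.9805,0,325.812],[0,465.9805,239.682],[0,0,1]]),'t':np.array([[500.14885,0,320.5525],[0,500.14885,239.0605],[0,0,1]])}
T={'s':np.array([[0.6778,-0.336,0.6539,-105.98],[-0.735,-0.3291,0.5928,-550.0877],[0.0161,-0.8825,-0.4701,583.6672],[0,0,0,1]]),
't':np.array([[-0.0034,-0.9948,0.1017,413.6652],[-1,0.0033,-0.0018,53.2158],[0.0014,-0.1017,-0.9948,1375.9229],[0,0,0,1]])}
def ray(c,u,v):
    d=T[c][:3,:3]@(np.linalg.inv(K[c])@[u,v,1]);return T[c][:3,3],d/np.linalg.norm(d)
def onz(c,u,v,z):
    o,d=ray(c,u,v);return o+d*(z-o[2])/d[2]
def proj(c,p):
    q=T[c][:3,:3].T@(np.array(p)-T[c][:3,3]);q=K[c]@q;return q[:2]/q[2]
E
python3 - <<'E'
from h import *
np.set_printoptions(precision=1,suppress=True)
P=[onz('t',190+(x+.5)/4-.5,190+(y+.5)/4-.5,48) for x,y in[(98,88),(133,72),(279,332),(244,350)]]
P=np.array(P);print(P);print('mid',P.mean(0));d=(P[0]+P[1]-P[2]-P[3])/2;print(np.linalg.norm(d),np.arctan2(d[1],d[0]))
Q=[onz('s',320+(x+.5)/4-.5,225+(y+.5)/4-.5,z) for x,y,z in[(45,217,84),(245,378,84),(202,185,127),(695,178,74),(472,66,74)]]
print(np.array(Q))
# scene level top corners
Q=[onz('s',220+(x-400+.5)/5-.5,190+(y+.5)/5-.5,48) for x,y in[(478,312),(536,325),(668,152),(615,135)]]
Q=np.array(Q);print(Q,Q.mean(0))
E
```

```text
[[624.3 336.1  48. ]
 [635.1 312.8  48. ]
 [460.5 213.3  48. ]
 [448.7 236.3  48. ]]
mid [542.2 274.6  48. ]
201.50267731937313 0.5174919943304835
[[ 475.3  -38.5   84. ]
 [ 440.6 -186.8   84. ]
 [ 496.3 -116.6  127. ]
 [ 752.9 -248.5   74. ]
 [ 780.3  -98.6   74. ]]
[[447.7 234.2  48. ]
 [458.7 205.6  48. ]
 [623.1 299.9  48. ]
 [617.2 335.8  48. ]] [536.7 268.9  48. ]
```

```bash
cat > err.py <<'E'
import sys
from h import *
# target: x y z(tcp) yaw [pitchabout tool] -> report in tool axes
x,y,z,yaw=map(float,sys.argv[1:5])
s=sense();R=Ro.from_euler('xyz',s['tcp_rot']);G=Ro.from_euler('xyz',[np.pi,0,yaw])
if len(sys.argv)>5: G=G*Ro.from_rotvec([0,float(sys.argv[5]),0])
print('t',round(s['clock'],2),'pos',s['eef_pos'].round(1),'rpy',s['tcp_rot'].round(3),'q6',s['qpos'].round(2),'F',s['contact_force'].round(1),'op',round(s['opening'],3))
print('shift tool now',R.inv().apply(np.array([x,y,z])-s['eef_pos']).round(1),'rotvec tool',(R.inv()*G).as_rotvec().round(4))
E
python3 -m creep '[[0,0,0,39,-12,0,0],[0,0,0,39,-12,0,0],[0,0,0,39,-12,0,0],[0,0,0,39,-12,0,0],[0,0,0,39,-12,0,0],[0,0,0,39,-12,0,0],[0,0,0,39,-12,0,0]]' 
python3 -m creep '[[0,0,0.117,0,0,0,0],[0,0,0.117,0,0,0,0],[0,0,0.117,0,0,0,0],[0,0,0.117,0,0,0,0],[0,0,0.117,0,0,0,0],[0,0,0.117,0,0,0,0],[0,0,0.117,0,0,0,0],[0,0,0.117,0,0,0,0],[0,0,0.117,0,0,0,0]]'
python3 err.py 541 273 250 0.5175; python3 - <<'E'
from h import *
import cv2
cv2.imwrite("pics/top1.png",grab_frame("top")["color"][:,:,::-1])
E
```

```text
clock: 0.68
eef_pos: [540.5, 273.5, 400.9]
tcp_rot: [-3.138, 0.004, 1.559]
contact_force: [0.8, 0.5, 0.8]
opening: 1.004
clock: 1.43
eef_pos: [534.9, 283.9, 397.1]
tcp_rot: [-3.141, 0.011, 0.472]
contact_force: [0.3, -0.4, -0.2]
opening: 1.004
t 1.43 pos [534.9 283.9 397.1] rpy [-3.141  0.011  0.472] q6 [0.49 0.33 1.68 0.   1.14 1.58] F [ 0.3 -0.4 -0.2] op 1.004
shift tool now [  2.1  12.7 147.1] rotvec tool [-0.0013  0.0111 -0.0453]
```

View pics/top1.png

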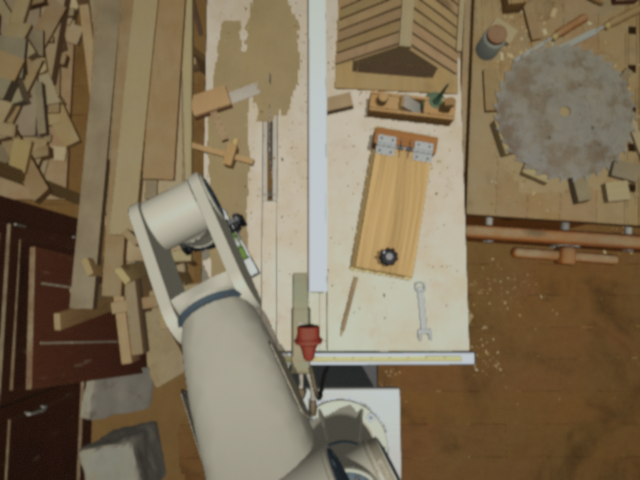

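The top view now shows the whole shelf: near corners at about (352,268) and (412,277), the knob at (387,257) and the hinge plates at (386,146) and (424,150). I'll zoom and measure.

```bash
python3 - <<'E'
import cv2
t=cv2.imread("pics/top1.png")
cv2.imwrite("pics/z3.png",cv2.resize(t[120:290,340:450],None,fx=3.5,fy=3.5,interpolation=cv2.INTER_CUBIC))
E
```

```text
(no output)
```

View pics/z3.png

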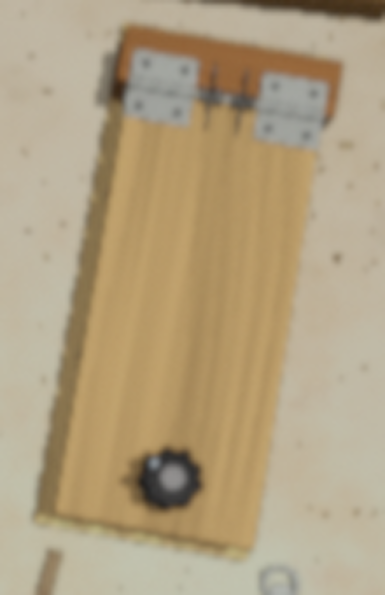

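```bash
python3 - <<'E'
from h import *
np.set_printoptions(precision=1,suppress=True)
g=lambda x,y,z:onz('t',340+(x+.5)/3.5-.5,120+(y+.5)/3.5-.5,z)
a,b=g(54,514,86.5),g(249,549,86.5)
k=g(171,480,140)
h1,h2=g(161,89,75),g(292,110,75)
print(a,b,k,h1,h2,np.linalg.norm(a-b))
e=g(122,128,76);e2=g(316,150,76);print('edges far',e,e2)
n=(a+b)/2;h=(h1+h2)/2;d=h-n;print('n',n,'h',h,np.linalg.norm(d[:2]),np.arctan2(d[1],d[0]))
for p,q in((a,e),(b,e2)): print(np.arctan2(*(q-p)[[1,0]]))
w=a-b;print('w yaw',np.arctan2(w[1],w[0])-np.pi/2)
d=(h-k)[:2];print(np.linalg.norm(d),np.arctan2(d[1],d[0]))
print(proj('s',k))
E
```

```text
[474.1 -37.8  86.5] [ 447.9 -180.9   86.5] [ 495.4 -117.1  140. ] [ 798.  -123.6   75. ] [ 781.3 -223.    75. ] 145.448409851715
edges far [767.4 -93.3  76. ] [ 749.9 -240.2   76. ]
n [ 461.  -109.4   86.5] h [ 789.7 -173.3   75. ] 334.8165600758032 -0.19205535633095575
-0.18686390379942183
-0.19397807341367623
w yaw -0.18106516747483914
299.6300932879099 -0.18871044790223018
[370.4 265.2]
```

```bash

python3 -m creep '[[0,0.01,-0.045,2,12,0,0],[0,0,0,0,0,35,0],[0,0,0,0,0,35,0],[0,0,0,0,0,30,0],[0,0,0,0,0,20,0],[0,0,0,0,0,0,0]]' >/dev/null
python3 err.py 541 273 177 0.5175; python3 - <<'E'
from h import *
import cv2
cv2.imwrite("pics/s2.png",cv2.resize(grab_frame("scene")["color"][150:300,200:350,::-1],None,fx=4,fy=4,interpolation=cv2.INTER_CUBIC))
E
```

```text
t 1.98 pos [542.9 274.  274.4] rpy [-3.141 -0.004  0.527] q6 [0.46 0.47 1.78 0.   0.89 1.51] F [-1.7 -0.2 -0.1] op 0.999
shift tool now [-2.6  0.  97.3] rotvec tool [-0.0009 -0.004   0.0093]
```

View pics/s2.png

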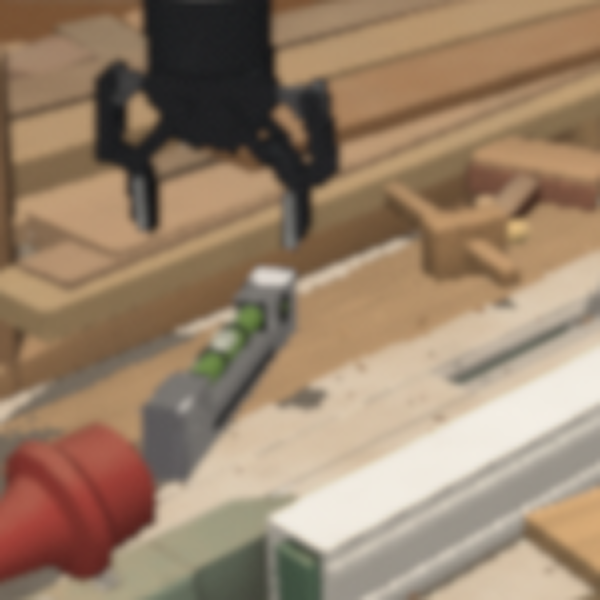

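The open fingers straddle the bar above its middle, with the jaws at (145,200) and (295,220) in the crop and the vial at (230,340). Descending.

```bash

python3 -m creep '[[0,-0.004,0.009,-2.5,0,30,0],[0,0,0,0,0,30,0],[0,0,0,0,0,25,0],[0,0,0,0,0,8,0],[0,0,0,0,0,2,0],[0,0,0,0,0,0,0]]' >/dev/null
python3 err.py 541 273 178 0.5175; python3 - <<'E'
from h import *
import cv2
cv2.imwrite("pics/s3.png",cv2.resize(grab_frame("scene")["color"][180:300,200:320,::-1],None,fx=5,fy=5,interpolation=cv2.INTER_CUBIC))
E
```

```text
t 2.53 pos [546.1 275.7 187.3] rpy [-3.141 -0.013  0.526] q6 [0.46 0.6  1.81 0.   0.72 1.51] F [-0.2  0.5 -0. ] op 0.999
shift tool now [-5.9 -0.2  9.3] rotvec tool [-0.0002 -0.0132  0.0084]
```

View pics/s3.png

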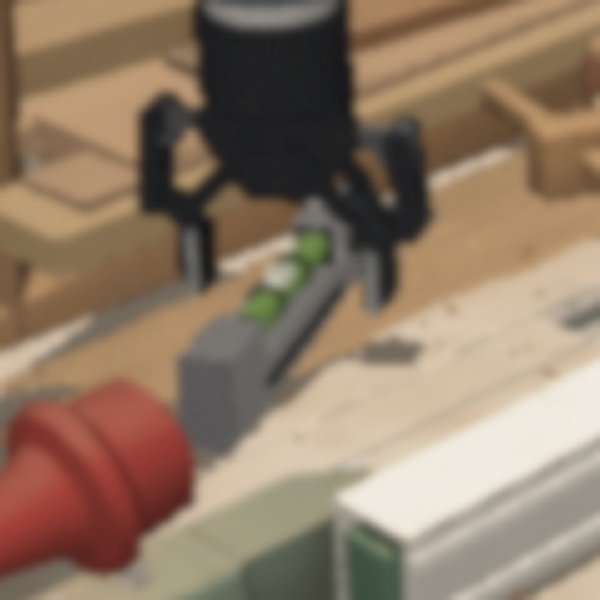

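The fingers straddle the level, with the pads at (195,265) and (375,285). Trimming the pose, then closing gently.

```bash

python3 -m creep '[[0,-0.013,0.008,-5,0,5,0],[0,0,0,0,0,2,0],[0,0,0,0,0,2,0],[0,0,0,0,0,0,0]]' >/dev/null
python3 err.py 541 273 178 0.5175
```

```text
t 2.92 pos [543.6 274.1 183.5] rpy [ 3.141 -0.007  0.518] q6 [0.46 0.61 1.81 0.   0.72 1.52] F [-0.8  0.4  0.4] op 0.998
shift tool now [-2.9 -0.3  5.5] rotvec tool [ 0.0003 -0.0074  0.0002]
```

```bash

python3 -m creep '[[0,-0.008,0,-4,0,6,0],[0,-0.003,0,-1,0,2,0],[0,0,0,0,0,0,0]]' >/dev/null
python3 err.py 541 273 178 0.5175
python3 -m creep '[[0,0,0,0,0,0,1],[0,0,0,0,0,0,1],[0,0,0,0,0,0,1],[0,0,0,0,0,0,1],[0,0,0,0,0,0,1],[0,0,0,0,0,0,1],[0,0,0,0,0,0,1],[0,0,0,0,0,0,1]]' 40
python3 err.py 541 273 178 0.5175
```

```text
t 3.17 pos [539.3 271.6 175.8] rpy [3.141e+00 3.000e-03 5.180e-01] q6 [ 0.46  0.61  1.82 -0.    0.71  1.52] F [-0.3  0.8  0.2] op 1.0
shift tool now [ 2.2 -0.4 -2.2] rotvec tool [0.0004 0.0028 0.0003]
clock: 3.83
eef_pos: [539.1, 271.8, 175.6]
tcp_rot: [3.142, 0.003, 0.518]
contact_force: [-0.2, 0.8, -0.2]
opening: 0.299
t 3.83 pos [539.1 271.8 175.6] rpy [3.142e+00 3.000e-03 5.180e-01] q6 [ 0.46  0.61  1.82 -0.    0.71  1.52] F [-0.2  0.8 -0.2] op 0.299
shift tool now [ 2.2 -0.1 -2.4] rotvec tool [0.     0.0033 0.0002]
```

```bash

python3 -m creep '[[0,0,0,0,0,-6,1],[0,0,0,0,0,-15,1],[0,0,0,0,0,-30,1],[0,0,0,0,0,-35,1],[0,0,0,0,0,-35,1],[0,0,0,0,0,-35,1],[0,0,0,0,0,-35,1],[0,0,0,0,0,-20,1]]' >/dev/null
python3 err.py 662 -149 350 -0.19
python3 -m creep '[[0,0,0.1,0,0,0,1],[0,0,0.1,0,0,0,1],[0,0,0.1,0,0,0,1],[0,0,0.1,0,0,0,1],[0,0,0.1,0,0,0,1],[0,0,0.1,0,0,0,1],[0,0,0.1,0,0,0,1],[0,0,0,0,0,0,1]]' >/dev/null
python3 err.py 662 -149 350 -0.19
```

```text
t 4.5 pos [536.7 270.3 388.2] rpy [-3.141  0.023  0.518] q6 [ 0.46  0.34  1.69 -0.    1.13  1.52] F [ 1.   0.4 -3. ] op 0.298
shift tool now [-97.8 426.3  40.3] rotvec tool [0.0078 0.0226 0.7078]
t 5.17 pos [535.6 269.3 397.6] rpy [ 3.131  0.011 -0.215] q6 [ 0.46  0.32  1.69 -0.    1.14  2.25] F [-0.6  0.  -3.6] op 0.297
shift tool now [213.5 381.1  49.3] rotvec tool [ 0.0104  0.0111 -0.0254]
```

```bash

python3 -m creep '[[0.01,0.01,-0.025,19,34,0,1],[0,0,0,19,34,0,1],[0,0,0,19,34,0,1],[0,0,0,19,34,0,1],[0,0,0,19,34,0,1],[0,0,0,19,34,0,1],[0,0,0,19,34,0,1],[0,0,0,19,34,0,1],[0,0,0,19,34,0,1],[0,0,0,19,34,0,1]]' >/dev/null
python3 err.py 662 -149 290 -0.19 -0.035
python3 - <<'E'
from h import *
import cv2
cv2.imwrite("pics/s4.png",grab_frame("scene")["color"][:,:,::-1])
E
```

```text
t 6.0 pos [ 664.  -107.   396.3] rpy [-3.14   0.006 -0.14 ] q6 [-0.16  0.44  1.53  0.    1.18  1.55] F [ 0.9  0.7 -3.1] op 0.293
shift tool now [  4.5  42.1 106.2] rotvec tool [-0.0007 -0.0287  0.0496]
```

View pics/s4.png

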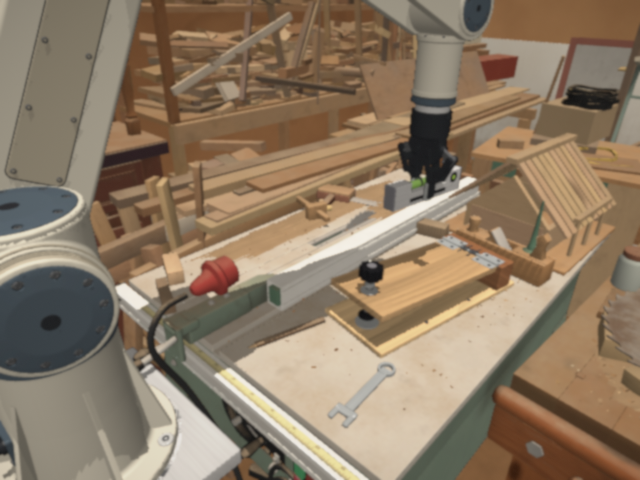

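```bash

python3 -m creep '[[0,-0.015,0.025,7,20,15,1],[0,-0.015,0.025,7,20,20,1],[0,0,0,0,0,25,1],[0,0,0,0,0,20,1],[0,0,0,0,0,10,1],[0,0,0,0,0,0,1]]' >/dev/null
python3 err.py 673 -151 265 -0.19 -0.035
```

```text
t 6.55 pos [ 671.8 -163.7  303.3] rpy [ 3.138  0.033 -0.182] q6 [-0.24  0.56  1.55 -0.01  1.07  1.52] F [-1.   0.8 -4. ] op 0.297
shift tool now [  0.1 -12.9  38.3] rotvec tool [ 0.004  -0.002   0.0077]
```

```bash

python3 -m creep '[[0.003,-0.002,0.008,0,-12,10,1],[0,0,0,0,0,10,1],[0,0,0,0,0,7,1],[0,0,0,0,0,0,1]]' >/dev/null
python3 err.py 673 -151 265 -0.19 -0.035
python3 - <<'E'
from h import *
import cv2
a=grab_frame("scene")["color"][190:330,320:520,::-1]
cv2.imwrite("pics/s5.png",cv2.resize(a,None,fx=4,fy=4,interpolation=cv2.INTER_CUBIC))
E
```

```text
t 6.88 pos [ 673.7 -149.6  276.6] rpy [ 3.141  0.034 -0.185] q6 [-0.22  0.59  1.57 -0.    1.02  1.54] F [-0.5  0.  -3.2] op 0.295
shift tool now [-0.   1.5 11.6] rotvec tool [ 0.0007 -0.0013  0.0049]
```

View pics/s5.png

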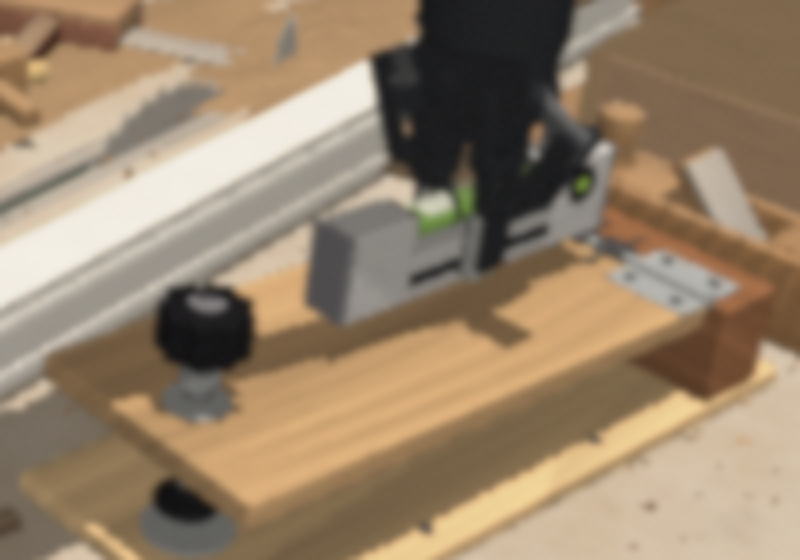

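```bash

python3 -m creep '[[0,0,-0.005,-7,2,8,1],[0,0,0,0,0,5,1],[0,0,0,0,0,2,1],[0,0,0,0,0,0,1]]' >/dev/null
python3 err.py 667 -150 255 -0.19 -0.035
python3 -m creep '[[0,0,0,0,0,4,1],[0,0,0,0,0,1,1],[0,0,0,0,0,0,1]]' >/dev/null
python3 err.py 667 -150 255 -0.19 -0.035
```

```text
t 7.27 pos [ 666.  -150.3  263.5] rpy [ 3.141  0.03  -0.178] q6 [-0.22  0.59  1.59 -0.    0.99  1.53] F [-0.4  0.3 -2.8] op 0.296
shift tool now [ 1.2 -0.5  8.4] rotvec tool [ 0.0012 -0.0053  0.0118]
t 7.52 pos [ 666.  -150.7  258.5] rpy [ 3.141  0.029 -0.179] q6 [-0.22  0.6   1.59 -0.    0.98  1.53] F [ 0.5  0.2 -3.3] op 0.297
shift tool now [ 0.9 -0.9  3.5] rotvec tool [ 0.0013 -0.0064  0.0115]
```

```bash

python3 -m creep '[[0.001,-0.004,0.01,0,0,3,1],[0,0,0,0,0,0,1]]' >/dev/null
python3 err.py 667 -150 255 -0.19 -0.035
python3 -m creep '[[0,0,0,0,0,2.5,1],[0,0,0,0,0,0,1]]' >/dev/null
python3 err.py 667 -150 255 -0.19 -0.035
python3 -m creep '[[0,0,0,0,0,2.5,1],[0,0,0,0,0,0,1]]' >/dev/null
python3 err.py 667 -150 255 -0.19 -0.035
```

```text
t 7.68 pos [ 666.2 -150.8  255.7] rpy [ 3.141  0.032 -0.19 ] q6 [-0.22  0.6   1.59 -0.    0.98  1.54] F [-0.6  0.6 -2.5] op 0.293
shift tool now [ 0.7 -1.   0.6] rotvec tool [ 0.0002 -0.0027  0.0003]
t 7.85 pos [ 666.4 -150.9  254.6] rpy [ 3.141  0.032 -0.19 ] q6 [-0.22  0.6   1.59 -0.    0.98  1.54] F [-3.4  1.7  8.8] op 0.293
shift tool now [ 0.4 -0.9 -0.4] rotvec tool [ 0.0001 -0.0032  0.    ]
t 8.02 pos [ 666.5 -150.9  254.6] rpy [ 3.141  0.032 -0.19 ] q6 [-0.22  0.6   1.59 -0.    0.97  1.54] F [-3.5  0.2  7.7] op 0.296
shift tool now [ 0.3 -1.  -0.4] rotvec tool [ 0.0002 -0.0033 -0.    ]
```

```bash

python3 -m creep '[[0,0,0,0,0,-2,1],[0,0,0,0,0,0,1]]' >/dev/null
python3 err.py 667 -150 255 -0.19 -0.035
python3 -m creep '[[0,0,0,0,0,0,0.6],[0,0,0,0,0,0,0.6],[0,0,0,0,0,0,0.5],[0,0,0,0,0,0,0.5],[0,0,0,0,0,0,0.4],[0,0,0,0,0,0,0.4]]' 
python3 - <<'E'
from h import *
import cv2
a=grab_frame("scene")["color"][190:330,320:520,::-1]
cv2.imwrite("pics/s6.png",cv2.resize(a,None,fx=4,fy=4,interpolation=cv2.INTER_CUBIC))
E
```

```text
t 8.18 pos [ 666.8 -150.9  257.5] rpy [ 3.141  0.03  -0.19 ] q6 [-0.22  0.6   1.59 -0.    0.98  1.54] F [ 0.9  0.8 -2.5] op 0.299
shift tool now [ 0.1 -0.9  2.5] rotvec tool [ 0.0002 -0.0046 -0.0001]
clock: 8.68
eef_pos: [667.6, -151.1, 257.9]
tcp_rot: [3.141, 0.028, -0.19]
contact_force: [-0.1, 0.8, -0.5]
opening: 0.596
```

View pics/s6.png

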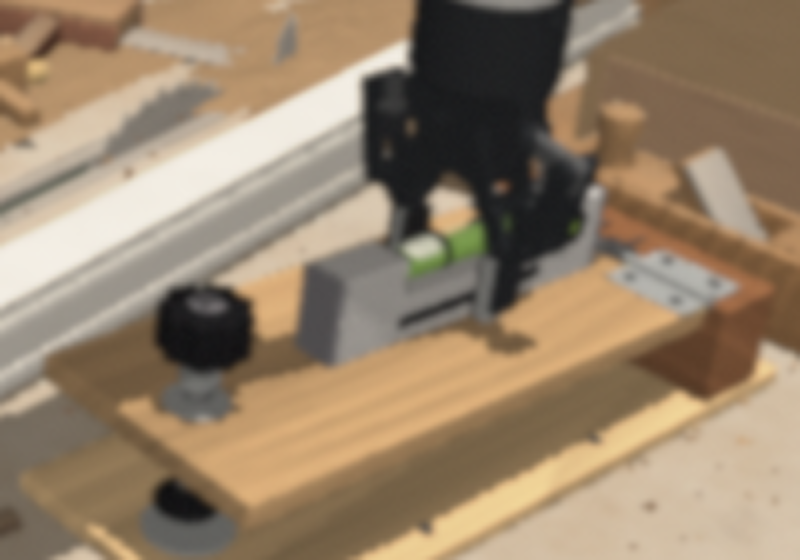

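The level stands upright on the shelf with one end at (330,310) in the crop, and the knob is clear at (205,330). Retreating.

```bash

python3 -m creep '[[0,0,0,0,0,-5,0.4],[0,0,0,0,0,-15,0.4],[0,0,0,0,0,-25,0.4],[0,0,0,0,0,-30,0],[0,0,0,0,0,-30,0],[0,0.03,-0.05,0,0,-10,0],[0,0,-0.1,0,0,0,0],[0,0,-0.11,0,0,0,0],[0,0,-0.11,0,0,0,0],[0,0,-0.11,0,0,0,0]]' >/dev/null
python3 -m creep '[[0,0,-0.11,0,0,0,0],[0,0,-0.11,0,0,0,0],[0,0,-0.11,0,0,0,0],[0,0,-0.11,0,0,0,0],[0,0,-0.11,0,0,0,0],[0,0,-0.11,0,0,0,0],[0,0,-0.11,0,0,0,0],[0,0,-0.11,0,0,0,0],[0,0,-0.11,0,0,0,0],[0,0,-0.11,0,0,0,0]]' >/dev/null
python3 err.py 495 -117 340 2.04
python3 - <<'E'
from h import *
import cv2
a=grab_frame("scene")["color"][190:330,320:520,::-1]
cv2.imwrite("pics/s7.png",cv2.resize(a,None,fx=4,fy=4,interpolation=cv2.INTER_CUBIC))
E
```

```text
t 10.4 pos [ 670.4 -151.6  387.3] rpy [3.133 0.    1.463] q6 [-0.22  0.46  1.51  0.    1.16 -0.12] F [ 0.1 -0.2 -0.3] op 1.002
shift tool now [  15.6 -178.4   45.8] rotvec tool [ 0.0078  0.0026 -0.5766]
```

View pics/s7.png

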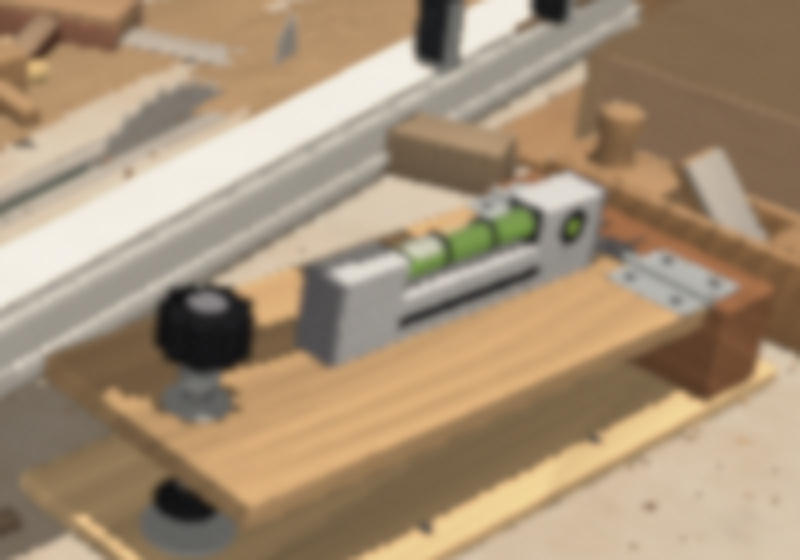

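The level sits flat on the shelf with the bubble at the raised knob end (425,252), and the black lines show at (443,250) and (492,230). Moving to the knob.

```bash

python3 -m creep '[[0,0,-0.1,0,0,0,0],[0,0,-0.11,0,0,0,0],[0,0,-0.11,0,0,0,0],[0,0,-0.11,0,0,0,0],[0,0,-0.08,0,0,0,0],[0,0,0,0,0,0,0]]' >/dev/null
python3 err.py 495 -117 340 2.04

```

```text
t 10.95 pos [ 670.1 -151.5  389.3] rpy [3.134 0.005 1.99 ] q6 [-0.22  0.46  1.51  0.    1.17 -0.64] F [0.2 0.  0.2] op 1.0
shift tool now [ 103.1 -146.2   47.6] rotvec tool [ 0.0076  0.0052 -0.0498]
```

```bash

python3 -m creep '[[0.007,0.005,-0.05,17,-24,0,0],[0,0,0,18,-24,0,0],[0,0,0,18,-24,0,0],[0,0,0,18,-24,5,0],[0,0,0,18,-24,8,0],[0,0,0,10,-12,8,0],[0,0,0,0,0,0,0]]' >/dev/null
python3 err.py 494 -117 340 2.04

```

```text
t 11.53 pos [ 501.7 -118.5  367.4] rpy [3.139e+00 2.000e-03 2.006e+00] q6 [-0.23  0.22  1.9   0.    1.01 -0.67] F [-1.1 -0.2 -0.1] op 1.001
shift tool now [ 4.6 -6.5 27.4] rotvec tool [ 0.0024  0.0016 -0.0339]
```

```bash

python3 -m creep '[[0,0,-0.02,5,-6,15,0],[0,0,0,0,0,12,0],[0,0,0,0,0,0,0]]' >/dev/null
python3 err.py 494.5 -117 282 2.0
python3 - <<'E'
from h import *
import cv2
a=grab_frame("scene")["color"][190:330,320:520,::-1]
cv2.imwrite("pics/s8.png",cv2.resize(a,None,fx=4,fy=4,interpolation=cv2.INTER_CUBIC))
E
```

```text
t 11.78 pos [ 495.  -116.7  342.2] rpy [3.135 0.005 2.015] q6 [-0.23  0.25  1.94  0.    0.95 -0.68] F [ 0.4 -0.3  0.1] op 1.0
shift tool now [ 0.2 -1.  60.1] rotvec tool [0.0063 0.0046 0.0146]
```

View pics/s8.png

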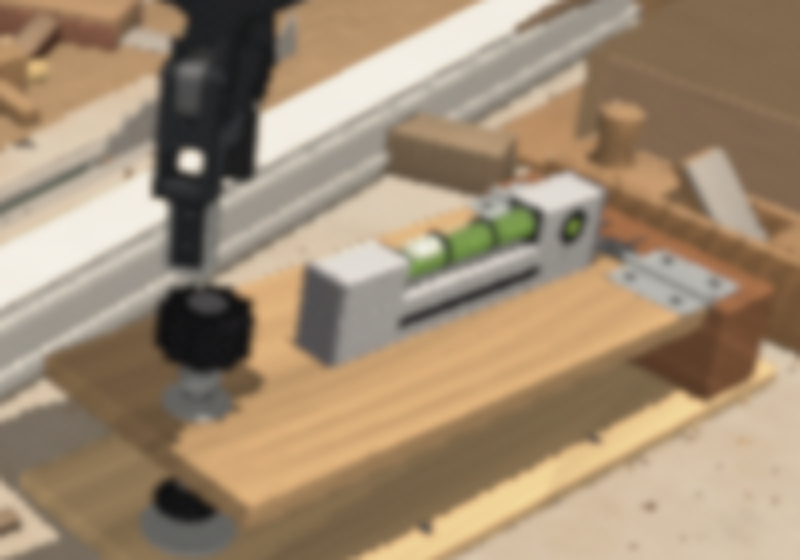

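The gripper is centred above the knob, which is at (205,330) with a finger at (190,250). Descending over it.

```bash

python3 -m creep '[[0.006,0.004,0,0,-1,20,0],[0,0,0,0,0,20,0],[0,0,0,0,0,8,0],[0,0,0,0,0,0,0]]' >/dev/null
python3 err.py 494.5 -117 281 2.0

```

```text
t 12.17 pos [ 499.3 -118.4  297.8] rpy [3.135 0.006 2.007] q6 [-0.24  0.31  1.97 -0.    0.85 -0.67] F [-0.6  0.3  0.7] op 0.999
shift tool now [ 3.4 -3.9 16.8] rotvec tool [0.0065 0.0057 0.007 ]
```

```bash

python3 -m creep '[[0.006,0.006,0,3,-4,8,0],[0,0,0,1,-1,6,0],[0,0,0,0,0,0,0]]' >/dev/null
python3 err.py 494.5 -117 281 2.0

```

```text
t 12.42 pos [ 494.5 -117.1  284.8] rpy [3.140e+00 1.000e-03 2.005e+00] q6 [-0.24  0.33  1.99  0.    0.83 -0.67] F [-0.4  0.4 -0.5] op 1.003
shift tool now [0.1 0.1 3.8] rotvec tool [0.002  0.0007 0.0051]
```

```bash

python3 -m creep '[[0,0,0,0,0,4,0],[0,0,0,0,0,0,0]]' >/dev/null
python3 err.py 494.5 -117 281 2.0

```

```text
t 12.58 pos [ 494.7 -117.2  281.2] rpy [3.139e+00 1.000e-03 2.005e+00] q6 [-0.24  0.33  1.99  0.    0.82 -0.67] F [-0.5  0.1 -0.4] op 1.005
shift tool now [ 0.3 -0.1  0.2] rotvec tool [0.0027 0.0013 0.0047]
```

```bash

python3 -m creep '[[0,0,0,0,0,0,1],[0,0,0,0,0,0,1],[0,0,0,0,0,0,1],[0,0,0,0,0,0,1],[0,0,0,0,0,0,1],[0,0,0,0,0,0,1]]' 60
python3 err.py 494.5 -117 281 2.0

```

```text
clock: 13.08
eef_pos: [495.0, -117.3, 282.6]
tcp_rot: [3.138, 0.002, 2.005]
contact_force: [0.1, -0.0, -1.2]
opening: 0.529
t 13.08 pos [ 495.  -117.3  282.6] rpy [3.138e+00 2.000e-03 2.005e+00] q6 [-0.24  0.33  1.99  0.    0.82 -0.67] F [ 0.1 -0.  -1.2] op 0.529
shift tool now [ 0.5 -0.3  1.6] rotvec tool [0.0037 0.0023 0.0047]
```

```bash

python3 -m creep '[[0,0,0,0,0,4,1],[0,0,0,0,0,4,1],[0,0,0,0,0,3,1],[0,0,0,0,0,0,1]]' 80
python3 -m creep '[[0,0,0,0,0,3,1],[0,0,0,0,0,3,1],[0,0,0,0,0,0,1]]'

```

```text
clock: 13.42
eef_pos: [494.1, -117.0, 271.8]
tcp_rot: [3.139, 0.001, 2.005]
contact_force: [-4.3, 0.1, 8.6]
opening: 0.523
clock: 13.67
eef_pos: [494.0, -117.0, 270.6]
tcp_rot: [3.139, 0.001, 2.005]
contact_force: [-6.3, 1.4, 7.9]
opening: 0.523
```

```bash

python3 -m creep '[[0,0,0,0,0,4,1],[0,0,0,0,0,4,1]]'
python3 -m creep '[[0,0,0,0,0,6,1],[0,0,0,0,0,6,1]]'
python3 -m creep '[[0,0,0,0,0,0,1],[0,0,0,0,0,0,1]]'

```

```text
clock: 13.83
eef_pos: [494.2, -117.1, 269.0]
tcp_rot: [3.138, 0.002, 2.005]
contact_force: [-26.9, 6.9, 85.1]
opening: 0.525
clock: 14.0
eef_pos: [494.0, -117.4, 268.1]
tcp_rot: [3.139, 0.002, 2.005]
contact_force: [-32.9, 9.9, 104.8]
opening: 0.525
clock: 14.17
eef_pos: [493.3, -117.2, 272.6]
tcp_rot: [3.138, 0.003, 2.005]
contact_force: [-0.5, 0.2, 3.8]
opening: 0.525
```

```bash

python3 -m creep '[[0,0,0,0,0,2,1],[0,0,0,0,0,1,1]]'
python3 -m creep '[[0,0,0,0,0,1,1],[0,0,0,0,0,1,1]]'
python3 -m creep '[[0,0,0,0,0,1.5,1],[0,0,0,0,0,1.5,1]]'

```

```text
clock: 14.33
eef_pos: [493.0, -117.1, 271.1]
tcp_rot: [3.137, 0.004, 2.005]
contact_force: [-2.6, 0.5, 5.0]
opening: 0.521
clock: 14.5
eef_pos: [492.9, -117.0, 269.4]
tcp_rot: [3.137, 0.004, 2.005]
contact_force: [-2.3, 0.8, 5.6]
opening: 0.521
clock: 14.67
eef_pos: [493.1, -117.1, 268.7]
tcp_rot: [3.137, 0.004, 2.005]
contact_force: [-14.0, 3.7, 39.1]
opening: 0.526
```

```bash

python3 -m creep '[[0,0,0,0,0,1,1],[0,0,0,0,0,1,1]]'
cat > look.py <<'E'
import sys,cv2
from h import *
n=sys.argv[1]
a=grab_frame("scene")["color"][:,:,::-1]; cv2.imwrite(f"pics/{n}_full.png",a)
b=cv2.resize(a[215:325,330:490],None,fx=5,fy=5,interpolation=cv2.INTER_CUBIC);cv2.imwrite(f"pics/{n}.png",b)
s=sense();print(s['clock'].round(2),s['eef_pos'].round(1),s['contact_force'].round(1),s['tcp_rot'].round(3),'q6',s['qpos'][5].round(3))
E
python3 look.py k1; python3 - <<'E'
from h import *
import cv2
cv2.imwrite("pics/top2.png",grab_frame("top")["color"][:,:,::-1])
E
```

```text
clock: 14.83
eef_pos: [493.0, -117.1, 268.9]
tcp_rot: [3.137, 0.004, 2.005]
contact_force: [-6.0, 2.0, 17.1]
opening: 0.524Traceback (most recent call last):
  File "look.py", line 6, in <module>
    s=sense();print(s['clock'].round(2),s['eef_pos'].round(1),s['contact_force'].round(1),s['tcp_rot'].round(3),'q6',s['qpos'][5].round(3))
                    ^^^^^^^^^^^^^^^^
AttributeError: 'float' object has no attribute 'round'
```

View pics/k1.png

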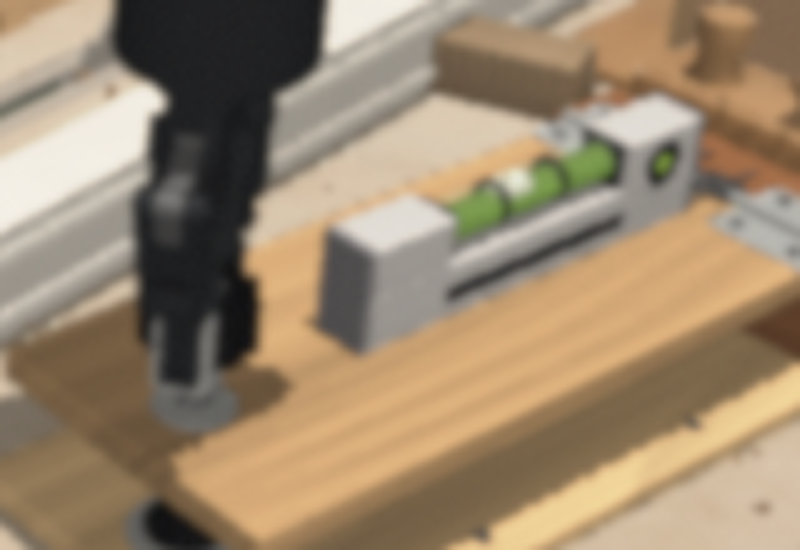

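View pics/top2.png

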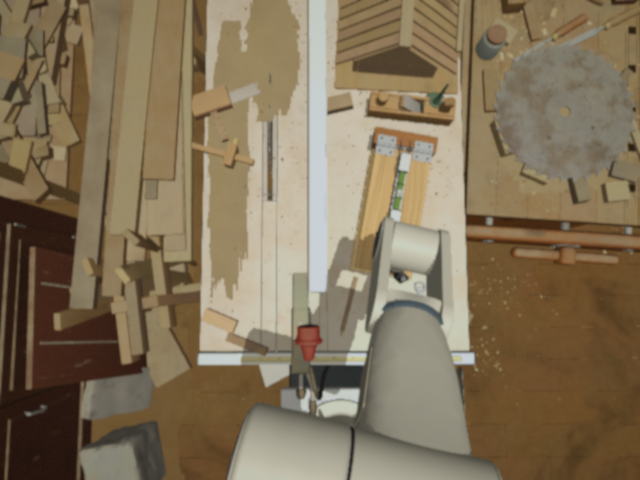

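The bubble shows at (515,185) between the lines (502,200) and (560,178) but may still be moving. The top view also sees the vial at (398,185). I'll hold the press and let it settle.

```bash
sed -i "s/s\['clock'\].round(2)/round(s['clock'],2)/" look.py
cat >> look.py <<'E'
t=grab_frame("top")["color"][:,:,::-1];cv2.imwrite(f"pics/{n}_top.png",t)
c=cv2.resize(t[145:225,380:420],None,fx=7,fy=7,interpolation=cv2.INTER_CUBIC)
d=cv2.resize(a[235:275,410:465],None,fx=9,fy=9,interpolation=cv2.INTER_CUBIC)
o=np.zeros((560,790,3),np.uint8);o[:,:280]=c;o[:360,290:785]=d;cv2.imwrite(f"pics/{n}_z.png",o)
E
python3 -m creep '[[0,0,0,0,0,1.2,1],[0,0,0,0,0,1.2,1],[0,0,0,0,0,1.2,1],[0,0,0,0,0,1.2,1],[0,0,0,0,0,1.2,1],[0,0,0,0,0,1.2,1],[0,0,0,0,0,1.2,1],[0,0,0,0,0,1.2,1],[0,0,0,0,0,1.2,1],[0,0,0,0,0,1.2,1]]'
python3 -m creep '[[0,0,0,0,0,1.2,1],[0,0,0,0,0,1.2,1],[0,0,0,0,0,1.2,1],[0,0,0,0,0,1.2,1],[0,0,0,0,0,1.2,1],[0,0,0,0,0,1.2,1],[0,0,0,0,0,1.2,1],[0,0,0,0,0,1.2,1],[0,0,0,0,0,1.2,1],[0,0,0,0,0,1.2,1]]'
python3 look.py k2
```

```text
clock: 15.77
eef_pos: [493.1, -117.0, 268.9]
tcp_rot: [3.137, 0.004, 2.005]
contact_force: [-9.0, 3.1, 23.6]
opening: 0.52
clock: 16.6
eef_pos: [493.0, -117.0, 268.9]
tcp_rot: [3.137, 0.005, 2.005]
contact_force: [-8.8, 2.4, 24.5]
opening: 0.521
16.65 [ 493.  -116.9  268.9] [-7.7  2.6 23.6] [3.137 0.005 2.005] q6 -0.669
```

View pics/k2_z.png

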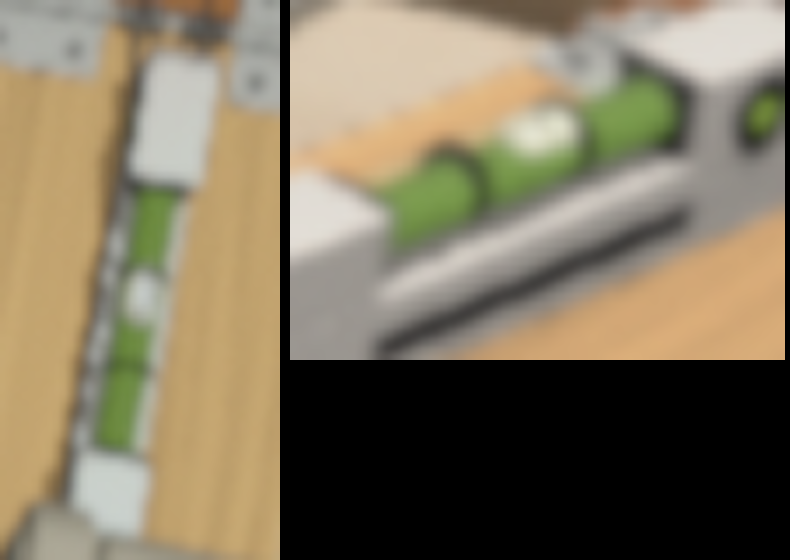

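```bash

python3 -m creep '[[0,0,0,0,0,1.2,1],[0,0,0,0,0,1.2,1],[0,0,0,0,0,1.2,1],[0,0,0,0,0,1.2,1],[0,0,0,0,0,1.2,1],[0,0,0,0,0,1.2,1],[0,0,0,0,0,1.2,1],[0,0,0,0,0,1.2,1],[0,0,0,0,0,1.2,1],[0,0,0,0,0,1.2,1]]'
python3 look.py k3
```

```text
clock: 17.53
eef_pos: [493.0, -116.9, 268.9]
tcp_rot: [3.137, 0.005, 2.005]
contact_force: [-8.5, 3.2, 24.0]
opening: 0.522
17.58 [ 493.  -116.9  268.9] [-8.1  2.7 23.9] [3.137 0.005 2.005] q6 -0.668
```

View pics/k3_z.png

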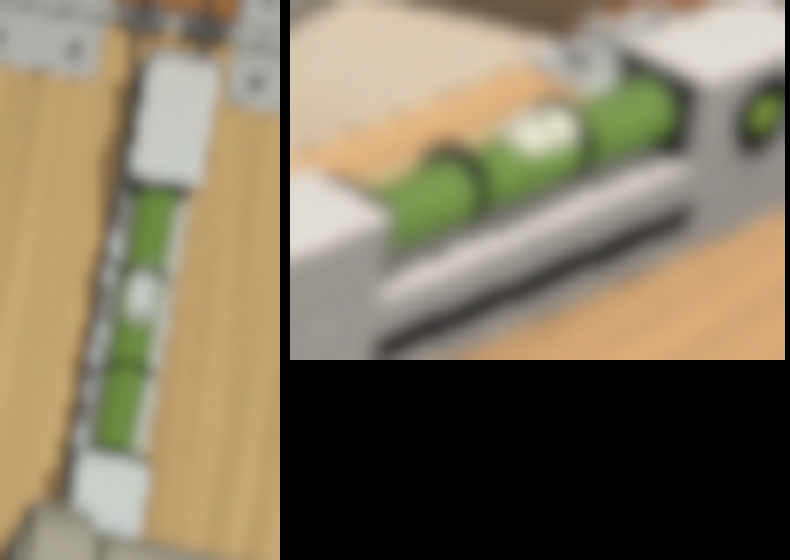

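The bubble has settled off-centre toward the hinge: at (142,297) in the top crop with lines at y≈268 and 366, and at (545,130) in the scene crop with lines at x≈470 and 588. I'll measure it along the vial by its profile.

```bash
cat > bub.py <<'E'
import sys,cv2
from h import *
from scipy.ndimage import map_coordinates,gaussian_filter1d
n=sys.argv[1]; vb=len(sys.argv)>2
def prof(img,p,q,w,N=241):
    p=np.array(p,float);q=np.array(q,float);u=(q-p)/np.linalg.norm(q-p);v=np.array([-u[1],u[0]])
    t=np.linspace(0,1,N);P=p+t[:,None]*(q-p);acc=0
    for o in w:
        X=P+o*v;acc=acc+np.stack([map_coordinates(img[:,:,c].astype(float),[X[:,1],X[:,0]],order=1) for c in range(3)],1)
    return acc/len(w)
def ana(name,img,p,q,w):
    a=prof(img,p,q,w);g=a[:,1]-(a[:,0]*.5+a[:,2]*.5) # greenness
    b=a[:,0] # blue high in bubble
    L=a.sum(1)
    if vb: 
        for i in range(0,241,6): print(i,a[i].round(0),end=' ')
        print()
    i=np.arange(241);m=(i>20)&(i<220)
    wgt=np.clip(b-np.percentile(b[m],60)-15,0,None)*m
    print(name,'bubble idx',round((wgt*i).sum()/wgt.sum(),1),'range',i[wgt>0][[0,-1]])
z=lambda x,y:(380+x/7-.5,145+y/7-.5)
ana('top',cv2.imread(f'pics/{n}_top.png'),z(156,185),z(112,452),[-1,-.5,0,.5,1])
y=lambda x,y:(410+(x-290)/9-.5,235+y/9-.5)
ana('scene',cv2.imread(f'pics/{n}_full.png'),y(385,218),y(685,110),[-1.2,-.6,0,.6,1.2])
E
python3 bub.py k3 v; python3 bub.py k2
```

```text
0 [110. 126. 119.] 6 [ 72. 116.  97.] 12 [ 62. 126. 100.] 18 [ 62. 132. 104.] 24 [ 64. 134. 106.] 30 [ 64. 135. 106.] 36 [ 64. 135. 106.] 42 [ 64. 135. 107.] 48 [ 64. 135. 107.] 54 [ 65. 135. 107.] 60 [ 70. 135. 108.] 66 [ 80. 133. 111.] 72 [100. 134. 120.] 78 [129. 146. 139.] 84 [158. 168. 163.] 90 [175. 185. 180.] 96 [181. 190. 185.] 102 [181. 190. 185.] 108 [173. 184. 179.] 114 [155. 170. 166.] 120 [129. 155. 146.] 126 [ 99. 143. 125.] 132 [ 75. 137. 112.] 138 [ 67. 136. 109.] 144 [ 65. 136. 107.] 150 [ 62. 131. 103.] 156 [ 58. 121.  96.] 162 [ 56. 116.  92.] 168 [ 59. 123.  97.] 174 [ 63. 132. 104.] 180 [ 65. 136. 107.] 186 [ 65. 136. 108.] 192 [ 65. 136. 108.] 198 [ 66. 136. 108.] 204 [ 65. 136. 108.] 210 [ 66. 136. 108.] 216 [ 66. 137. 108.] 222 [ 65. 136. 108.] 228 [ 65. 131. 104.] 234 [ 78. 124. 104.] 240 [120. 137. 127.] 
top bubble idx 98.8 range [ 67 130]
0 [145. 164. 162.] 6 [115. 151. 139.] 12 [ 90. 147. 124.] 18 [ 80. 150. 121.] 24 [ 77. 152. 121.] 30 [ 77. 152. 121.] 36 [ 77. 152. 121.] 42 [ 77. 152. 121.] 48 [ 76. 152. 121.] 54 [ 76. 152. 120.] 60 [ 74. 146. 116.] 66 [ 69. 131. 105.] 72 [ 62. 110.  90.] 78 [ 58. 103.  84.] 84 [ 63. 119.  95.] 90 [ 70. 137. 109.] 96 [ 74. 147. 117.] 102 [ 78. 151. 121.] 108 [ 84. 153. 125.] 114 [ 94. 158. 133.] 120 [106. 163. 142.] 126 [113. 168. 148.] 132 [115. 169. 150.] 138 [114. 168. 149.] 144 [113. 164. 146.] 150 [108. 152. 137.] 156 [ 93. 131. 117.] 162 [ 77. 114. 100.] 168 [ 67. 117.  96.] 174 [ 69. 131. 105.] 180 [ 72. 141. 113.] 186 [ 73. 144. 115.] 192 [ 74. 145. 115.] 198 [ 73. 146. 115.] 204 [ 72. 144. 114.] 210 [ 71. 142. 112.] 216 [ 69. 139. 109.] 222 [ 67. 131. 103.] 228 [ 63. 113.  92.] 234 [62. 93. 80.] 240 [72. 85. 82.] 
scene bubble idx 135.2 range [113 156]
top bubble idx 99.3 range [ 68 130]
scene bubble idx 134.7 range [112 156]
```

```bash

python3 -m creep '[[0,0,0.08,0,0,1.2,1],[0,0,0.08,0,0,1.2,1],[0,0,0.08,0,0,1.2,1]]'
python3 -m creep '[[0,0,0.08,0,0,1.2,1],[0,0,0.08,0,0,1.2,1],[0,0,0.08,0,0,1.2,1],[0,0,0.08,0,0,1.2,1],[0,0,0.08,0,0,1.2,1],[0,0,0,0,0,1.2,1]]'
python3 -m creep '[[0,0,0,0,0,1.2,1],[0,0,0,0,0,1.2,1],[0,0,0,0,0,1.2,1],[0,0,0,0,0,1.2,1],[0,0,0,0,0,1.2,1],[0,0,0,0,0,1.2,1],[0,0,0,0,0,1.2,1],[0,0,0,0,0,1.2,1],[0,0,0,0,0,1.2,1],[0,0,0,0,0,1.2,1]]' >/dev/null
python3 -m creep '[[0,0,0,0,0,1.2,1],[0,0,0,0,0,1.2,1],[0,0,0,0,0,1.2,1],[0,0,0,0,0,1.2,1],[0,0,0,0,0,1.2,1],[0,0,0,0,0,1.2,1],[0,0,0,0,0,1.2,1],[0,0,0,0,0,1.2,1],[0,0,0,0,0,1.2,1],[0,0,0,0,0,1.2,1]]' 
python3 look.py k4; python3 bub.py k4
```

```text
clock: 17.88
eef_pos: [493.0, -116.8, 268.9]
tcp_rot: [3.136, 0.004, 1.76]
contact_force: [-8.8, 2.6, 25.1]
opening: 0.518
clock: 18.38
eef_pos: [493.2, -116.7, 268.8]
tcp_rot: [3.135, 0.002, 1.335]
contact_force: [-6.9, 2.4, 24.0]
opening: 0.527
clock: 20.05
eef_pos: [493.5, -116.7, 268.9]
tcp_rot: [3.137, 0.003, 1.335]
contact_force: [-8.5, 2.3, 23.6]
opening: 0.523
20.1 [ 493.5 -116.7  268.9] [-7.9  1.8 23.4] [3.137e+00 3.000e-03 1.335e+00] q6 0.004
top bubble idx 111.1 range [ 80 146]
scene bubble idx 120.8 range [ 97 146]
```

View pics/k4_z.png

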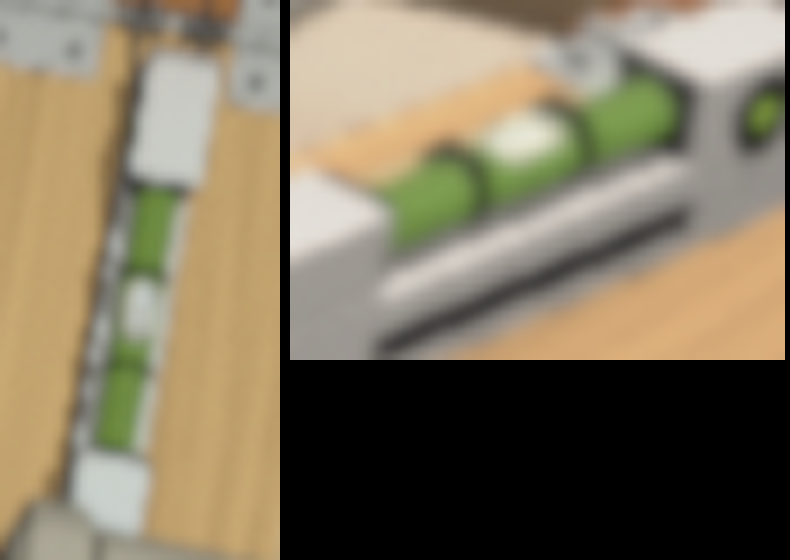

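The bubble now sits nearly between the lines but biased to the hinge side: in the scene crop it spans x≈485–570, with ring tops at 455 and 565. Turning about 0.3 rad more.

```bash

python3 -m creep '[[0,0,0.08,0,0,1.2,1],[0,0,0.08,0,0,1.2,1],[0,0,0.08,0,0,1.2,1],[0,0,0.08,0,0,1.2,1],[0,0,0,0,0,1.2,1],[0,0,0,0,0,1.2,1],[0,0,0,0,0,1.2,1],[0,0,0,0,0,1.2,1]]' 
python3 -m creep '[[0,0,0,0,0,1.2,1],[0,0,0,0,0,1.2,1],[0,0,0,0,0,1.2,1],[0,0,0,0,0,1.2,1],[0,0,0,0,0,1.2,1],[0,0,0,0,0,1.2,1],[0,0,0,0,0,1.2,1],[0,0,0,0,0,1.2,1],[0,0,0,0,0,1.2,1],[0,0,0,0,0,1.2,1]]' >/dev/null
python3 -m creep '[[0,0,0,0,0,1.2,1],[0,0,0,0,0,1.2,1],[0,0,0,0,0,1.2,1],[0,0,0,0,0,1.2,1],[0,0,0,0,0,1.2,1],[0,0,0,0,0,1.2,1],[0,0,0,0,0,1.2,1],[0,0,0,0,0,1.2,1],[0,0,0,0,0,1.2,1],[0,0,0,0,0,1.2,1]]' 
python3 look.py k5; python3 bub.py k5 v
```

```text
clock: 20.82
eef_pos: [493.8, -116.6, 268.9]
tcp_rot: [3.137, 0.002, 1.0]
contact_force: [-7.0, 2.7, 24.1]
opening: 0.52
clock: 22.48
eef_pos: [494.1, -116.6, 268.9]
tcp_rot: [3.139, 0.003, 1.001]
contact_force: [-8.2, 2.0, 23.5]
opening: 0.519
22.53 [ 494.1 -116.6  268.9] [-8.   2.  23.8] [3.139e+00 3.000e-03 1.001e+00] q6 0.341
0 [106. 124. 116.] 6 [ 70. 117.  97.] 12 [ 62. 127. 101.] 18 [ 62. 132. 104.] 24 [ 63. 134. 106.] 30 [ 63. 134. 106.] 36 [ 63. 134. 106.] 42 [ 63. 134. 107.] 48 [ 63. 134. 107.] 54 [ 63. 134. 106.] 60 [ 64. 133. 106.] 66 [ 61. 127. 101.] 72 [ 57. 117.  92.] 78 [ 56. 111.  88.] 84 [ 67. 120.  98.] 90 [ 95. 139. 120.] 96 [130. 157. 145.] 102 [158. 174. 167.] 108 [169. 181. 177.] 114 [171. 182. 178.] 120 [173. 184. 180.] 126 [174. 184. 180.] 132 [165. 177. 172.] 138 [147. 164. 158.] 144 [123. 151. 141.] 150 [ 95. 137. 120.] 156 [ 70. 122. 101.] 162 [ 59. 115.  92.] 168 [ 59. 122.  96.] 174 [ 63. 131. 104.] 180 [ 64. 136. 107.] 186 [ 65. 136. 108.] 192 [ 65. 137. 108.] 198 [ 65. 136. 108.] 204 [ 66. 137. 108.] 210 [ 66. 136. 108.] 216 [ 66. 136. 108.] 222 [ 64. 
[... 287 characters left out ...]
.] 54 [ 77. 152. 120.] 60 [ 75. 146. 116.] 66 [ 70. 133. 107.] 72 [ 64. 114.  93.] 78 [ 63. 109.  90.] 84 [ 77. 128. 107.] 90 [ 95. 151. 130.] 96 [110. 165. 145.] 102 [120. 171. 153.] 108 [123. 172. 156.] 114 [122. 172. 155.] 120 [119. 171. 152.] 126 [115. 169. 149.] 132 [108. 165. 143.] 138 [ 94. 156. 132.] 144 [ 82. 147. 121.] 150 [ 73. 134. 109.] 156 [ 64. 115.  94.] 162 [ 59. 106.  86.] 168 [ 62. 116.  93.] 174 [ 68. 133. 106.] 180 [ 73. 143. 113.] 186 [ 75. 146. 116.] 192 [ 75. 147. 117.] 198 [ 74. 147. 117.] 204 [ 73. 146. 115.] 210 [ 71. 143. 113.] 216 [ 70. 140. 111.] 222 [ 68. 133. 105.] 228 [ 64. 115.  94.] 234 [64. 95. 82.] 240 [73. 88. 84.] 
scene bubble idx 113.2 range [ 90 138]
```

View pics/k5_z.png

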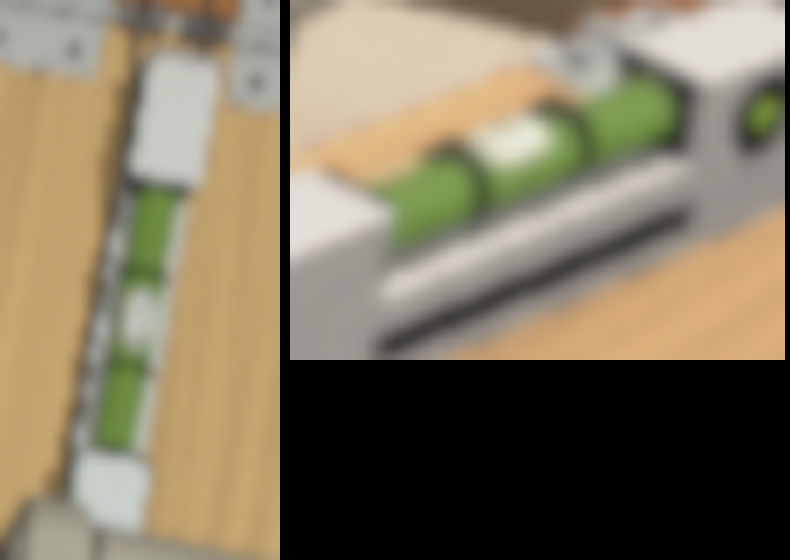

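The top view shows the bubble midway, with lines at profile indices 77.5 and 162 and the bubble at about 119–120. I'll cross-check along the vial's crest in the scene view and hold once more.

```bash

python3 -m creep '[[0,0,0,0,0,1.2,1],[0,0,0,0,0,1.2,1],[0,0,0,0,0,1.2,1],[0,0,0,0,0,1.2,1],[0,0,0,0,0,1.2,1],[0,0,0,0,0,1.2,1],[0,0,0,0,0,1.2,1],[0,0,0,0,0,1.2,1],[0,0,0,0,0,1.2,1],[0,0,0,0,0,1.2,1]]' 
python3 look.py k6; sed -e 's/y(385,218),y(685,110),\[.*\]/y(369,190),y(669,82),[-.4,0,.4]/' bub.py > bub2.py; python3 bub2.py k6 v | tail -2;python3 bub2.py k6|head -1
```

```text
clock: 23.42
eef_pos: [494.3, -116.6, 268.9]
tcp_rot: [3.139, 0.004, 1.001]
contact_force: [-7.7, 2.6, 23.4]
opening: 0.527
23.47 [ 494.3 -116.6  268.9] [-6.9  2.4 23.5] [3.139 0.004 1.001] q6 0.341
0 [134. 163. 171.] 6 [116. 159. 165.] 12 [109. 161. 163.] 18 [107. 163. 163.] 24 [107. 164. 164.] 30 [105. 164. 162.] 36 [102. 162. 156.] 42 [ 95. 157. 146.] 48 [ 87. 147. 132.] 54 [ 81. 137. 120.] 60 [ 76. 128. 110.] 66 [ 73. 117. 102.] 72 [ 76. 109. 101.] 78 [ 91. 118. 116.] 84 [122. 148. 149.] 90 [156. 182. 183.] 96 [181. 206. 207.] 102 [197. 219. 220.] 108 [205. 224. 225.] 114 [207. 226. 227.] 120 [207. 226. 227.] 126 [206. 225. 225.] 132 [193. 217. 216.] 138 [164. 193. 188.] 144 [126. 163. 152.] 150 [ 92. 137. 122.] 156 [ 75. 117. 103.] 162 [ 70. 106.  98.] 168 [ 74. 114. 105.] 174 [ 83. 134. 119.] 180 [ 91. 149. 129.] 186 [ 95. 156. 133.] 192 [ 95. 157. 132.] 198 [ 93. 157. 131.] 204 [ 88. 155. 128.] 210 [ 83. 152. 124.] 216 [ 80. 148. 120.] 222 [ 79. 142. 117.] 228 [ 78. 130. 109.] 234 [ 78. 112.  99.] 240 [ 84. 102.  97.] 
scene bubble idx 114.9 range [ 84 145]
top bubble idx 119.6 range [ 88 153]
```

```bash
sleep 1; ls pics | tail -3
```

```text
z1.png
z2.png
z3.png
```

View pics/k6_full.png

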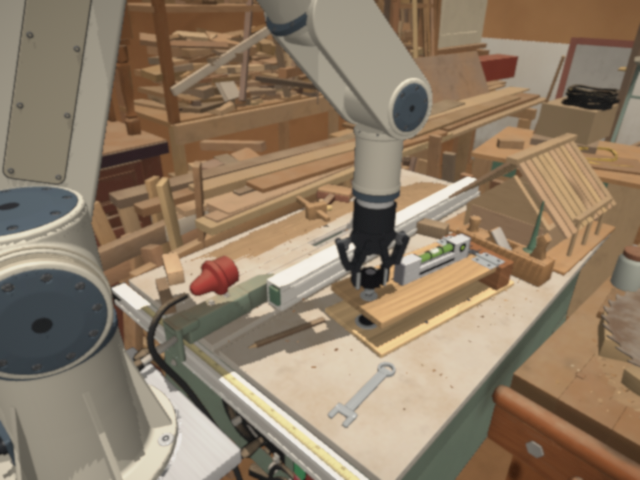

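Along the crest the lines are at 73 and 162 and the bubble at 115, so it is within about 1 mm of centre. The pencil at (290,333) and the spanner at (365,393) have not moved, and the push is steady at about 23.5 N. Handing in.

```bash
python3 - <<'E'
from rig import job
print(job.sign_off())
E
```

```text
the job is handed in; nothing more can be done
None
```

I laid the spirit level right way up on the shelf, lengthways between hinge and knob, and let go of it. Then I gripped the knob, pushed the foot onto its plate and turned the knob clockwise about 1.0 rad. I handed in at about 23.5 s, still gripping and pressing.

**Last checks**
- **Push:** steady at about 23.5 N down on the knob with an 80 N grip.
- **Bubble:** the top view puts it centred to within about 0.5 mm, and the scene view along the vial's crest to within about 1 mm. It stayed put over the last second before I handed in.
- **Other items:** the pencil and spanner are where they were. I did not check the offcut separately at the end, but the arm never came near it.

**Things that did not go cleanly**
- **Force peak:** while finding the hard stop I pressed too hard for a moment. The wrist showed about 105 N down, roughly 110 N in all, against the 120 N limit. I then eased off to the present push.
- **Level release:** the gripper was slightly higher than intended when I let go of the level, so the level may have dropped 1 to 2 mm onto the shelf.
- **Scene view:** an earlier scene-view reading, taken along the vial's middle instead of its crest, disagreed with the top view by about 3 mm. I put that down to the viewing angle, since the crest reading agreed.

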